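# Pass the ring gauge over a bent rod up to its stop

## Robot

A 6-joint arm with a two-finger parallel gripper is mounted at the origin on a cart in front of the work surface, level with it; the furniture and walls round the work are solid. World frame = base frame: x ahead of the robot, y to its left, z up, the work surface at z = 0. Lengths are in mm, angles in rad, forces in N, time in s.
With the tool pointing down it reaches from about 275 to 875 mm from the base axis. Payload 12.5 kg.
Tool frame: the origin (TCP) lies at the centre of the arm's flange, where the gripper is bolted on; the fingertips stand 173 mm ahead of it and the grasp point (between the pads) lies 155 mm ahead of it; z points along the fingers, y is the line along which they close (so a half turn about z gives the same grasp; the last joint's range is limited). The gripper opens to 85 mm and grips with 20 to 120 N. Pads are 22 mm wide; open, the fingers measure 114 mm over their backs; the gripper's body (76 mm by 85 mm) begins 54 mm behind the grasp point. The pads swing forward as they close: fully open they stand 13 mm farther back than shut.
Start: joints at [-1.323, 0.351, 1.652, -0, 1.139, -0.085], TCP at [179.699, -519.802, 404.69] pointing down, gripper open.
Joint ranges: [-2.75, 2.75], [-0.79, 2.1], [0.01, 2.65], [-1.57, 4.71], [0.07, 3.14], [-2.87, 2.87]. Speed limits (rad/s): [2.22, 2.22, 2.79, 3.14, 3.14, 3.14].

## Interface

Orientations are given as a rotation vector (axis times angle).
In Python, from bench import bot gives the robot as it stands.
- The arm moves only by the tool arm_command, never from a script. Its argument "targets" is a list of rows, each a list of 4 numbers: the shift along the tool's x, y, z in cm, then the turn about the tool's z in degrees. A call has 1 to 10 rows; each row shifts and turns the commanded pose from where the row before left it, along the tool's axes as they then stand; what a row does not reach is not made up. A row lasts 1/12 s, in which the tool goes at most 41.7 mm and 7.16 degrees, less where a joint would pass 70% of its speed; a pose out of reach is approached as far as the arm can. A call with a gripper value outside its range is refused whole. "jaw" is the finger opening in cm, from 0 to 8.54, set as the call begins (left out, the last holds). The fingers move at their own pace and stop on an object; "squeeze" is the grip in N (left out, the last holds). Time passes only in rows, so rows that do not move let the fingers close. It gives the time, the measured TCP pose, the force, the opening and the grip force at its end, in the units of the state.
- bot.read_state(): the state, without advancing time (a new reading comes with each control period).
- bot.capture(name): name is "scene" or "top" or "wrist"; returns the picture (420x560x3 uint8, red, green, blue); there is no depth.
- bot.get_calibration(name): a dict with "mtx" (3x3 intrinsics, pixels), "rvec" (rotation vector, rad) and "tvec" (3), from world to camera coordinates, as OpenCV has them. Camera axes: x right, y down, z forward; pixel columns grow to the right and rows downward; lengths in mm; the calibration is good to about 2 mm. A picture is of the moment at which its call begins: read the wrist's pose just before it. get_calibration takes no time and is no camera call; for the wrist camera it gives the pose at the moment of the call.
- bot.close_job(): hands the job in; it is judged then, once.
The state is a dict: "time": time; "joint_positions": joint angles; "joint_vel": joint speeds; "effort": joint torques, N m; "position": TCP position; "tool_rot": TCP orientation; "contact_force": force on the tool from outside, world axes, zero at the start; "wrist_torque": the same for the moment, N m; "opening": opening from 0.0 (shut) to 1.0 (fully open); "gripper_force": force on a finger pad.
Only numpy, scipy, OpenCV 4.12 (cv2) and the standard library are available. Lean on these libraries where they do the work, as an engineer would, in place of code of your own. Each camera call takes 0.05 s, during which the arm holds its last target. There are 200 camera calls.

## Task

Check the bent steel rod with the brass ring gauge: put the ring over the rod's free, upward end and let go of it so that it drops down the rod and comes to rest there by itself, before the flat corner. Then take the ring again and slide it along the rod, round the corner, until it is right up against the red stop, and leave it hanging there. Leave the other things on the bench where they are.

Things in the scene. Friction and masses are not known exactly. Their poses are not given: they have to be found in the camera images.
- ring: Brass ring gauge: plain ring, outside diameter 46 mm, hole 22 mm, 14 mm thick, about 0.11 kg, the same all round. It starts lying flat on the bench among other small things. Origin: centre of one flat face (the underside at the start); z is the ring's axis, into the ring.
- ring_mid (a point): Centre of the brass ring: on its axis, half way through its thickness (7 mm from either face).
- track: Rod stand, fixed to the bench, turned only about z. Origin on the bench, z up. All coordinates below are in its frame, mm. Grey plate x -120..70, y -100..70, 10 thick; blue clamp post x -124..-92, y -85..-35, 122 high plus a 6 mm screw head. A bent round steel rod, 10 mm thick, stands free in the air: see the track points for its centre line.
- track_tip (a point): Free end of the centre line (50,151,168); the round end stands 5 mm farther. The last 75 mm of rod, from (50,114,103), are straight and lean 30 degrees from vertical towards +y.
- track_dip (a point): Centre line (50,83,84) near the lowest place of the upward bend, radius 38, in the plane x = 50: it runs through (50,73,85), (50,90,85), (50,101,90), (50,109,96) and (50,114,103). A ring let go on the leaning end slides down and comes to rest somewhere in this bend or on the slope towards the corner.
- track_corner (a point): Middle of the flat corner, on the centre line: quarter circle of radius 38 about (12,-22) from (12,-60,105) to (50,-22,105). From there the rod slopes down by 12 degrees, straight in the plane x = 50, to (50,73,85).
- track_stop (a point): Point (-55,-60,105) on the rod's centre line, at the face of the red stop collar (34 mm across, 6 thick, a 22 mm sleeve behind it). The rod is level along x from here to (12,-60,105). The ring comes moving along -x; when it touches the stop and hangs on the rod, its centre is 7 mm on the +x side of this point and about 6 mm below it.
- tape_white: Roll of white masking tape lying flat, 72 mm across, 20 mm high, origin under its centre. Bystander.
- pink_cap: Pink round cap, 36 mm across, 18 mm high, origin under its centre. Bystander.
- duct_a: Black open-topped plastic duct, 82 (own x) x 132 (own y) x 110 mm high, origin under its centre. Bystander behind the small things.
- spray_can: Spray can standing upright, 66 mm across, 291 mm high, blue cap, origin under its centre. Bystander.
- glue_bottle: White glue bottle with red nozzle standing upright, 42 mm across, 119 mm high, origin under its centre. Bystander.
- tape_brown: Roll of brown packing tape lying flat, 100 mm across, 49 mm high, origin under its centre. Bystander.
Mind the look-alikes: they are no part of the job. Of the things shaped like the ring, the brass one is meant.

How it is judged (in metres and radians):
On the way, in this order (a step that is already met when the one before it is completed fails the run):
1. the ring is on the rod's free end part, let go and at rest, before the flat corner (contact force between the fingers and ring below 0.05 N and linear speed of ring below 0.03 m/s and x of ring_mid in the frame of track between 0.037 and 0.063 m and y of ring_mid in the frame of track between -0.025 and 0.16 m and height (world z) of ring_mid above 0.06 m), for 0.2 s.
2. the ring has come round the flat corner (x of ring_mid in the frame of track between -0.06 and 0.012 m and y of ring_mid in the frame of track between -0.075 and -0.045 m and height (world z) of ring_mid above 0.085 m).
At the end, for the whole second after the job is handed in: The ring hangs on the level part of the rod, let go and at rest, against the red stop: its centre not over 14 mm from the stop's face (7 mm when flush, more when it hangs askew), its centre within about 10 mm of the rod's centre line, its axis within about 25 degrees of the rod (x of ring_mid in the frame of track_stop between 0.002 and 0.014 m and y of ring_mid in the frame of track_stop between -0.01 and 0.01 m and z of ring_mid in the frame of track_stop between -0.012 and 0.006 m and angle between the z axis of ring and the x axis of track, either way round below 0.45 rad and linear speed of ring below 0.02 m/s and contact force between the fingers and ring below 0.05 N); the robot touches nothing.
It fails at once if a bystander is pushed more than 25 mm or tipped over (distance of any of tape_white, pink_cap, duct_a, spray_can, glue_bottle, tape_brown from where it was at the start of the episode above 0.025 m or angle between any of spray_can, glue_bottle, duct_a's own z axis and vertical above 0.5 rad).
It also fails if it takes over 64 s, if anything falls off the work surface, if the arm or the gripper's body presses on something with over 40 N, if the wrist force passes 120 N, or if a joint passes its speed limit or range.

## Working session

There is one attempt and no reset: what is moved stays moved. The work goes in short steps, Python scripts to look and compute and a tool call to move; the robot and the scene stay as the last step left them, time stands still between calls to the robot, and variables do not carry over. Pictures are saved under pics/ and viewed, at most 10 in all, crops included, and the job is handed in when it is done.

Besides the shell and the picture viewer there is one more tool, called after ">>>" in YAML: its name, and indented under it one key for each argument. arm_command: Moves the arm, as the interface text tells. Its arguments: {"type":"object","properties":{"targets":{"type":"array","items":{"type":"array","items":{"type":"number"}}},"jaw":{"type":"number"},"squeeze":{"type":"number"}},"required":["targets"]}

```bash
mkdir -p pics; ls; python3 - <<'E'
from bench import bot
import cv2,numpy as np
s=bot.read_state();print(s['time'],s['position'],s['tool_rot'],s['opening'])
ims=[bot.capture(n) for n in('scene','top')]
for n,i in zip(('scene','top'),ims):
    cv2.imwrite(f'pics/{n}0.png',i[:,:,::-1]);c=bot.get_calibration(n);print(n,c)
E
```

```text
pics
0.0 [ 179.65101176 -519.6904616   404.14104401] [-3.09700025e+00 -5.20102032e-01  1.85347031e-04] 0.9958107831519538
scene {'mtx': array([[492.75401548,   0.        , 276.47809113],
       [  0.        , 492.75401548, 208.33634718],
       [  0.        ,   0.        ,   1.        ]]), 'rvec': array([ 0.84270516, -2.26946467,  1.35052968]), 'tvec': array([353.5568714 , 346.66890284, 982.21259367])}
top {'mtx': array([[453.6796081 ,   0.        , 276.49020512],
       [  0.        , 453.6796081 , 211.08658969],
       [  0.        ,   0.        ,   1.        ]]), 'rvec': array([ 2.17405816, -2.18426526,  0.04805097]), 'tvec': array([-157.93125382,  630.69734599, 1148.25377432])}
```

View pics/scene0.png

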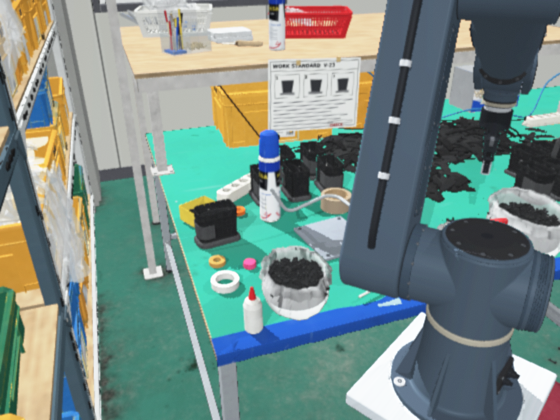

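View pics/top0.png

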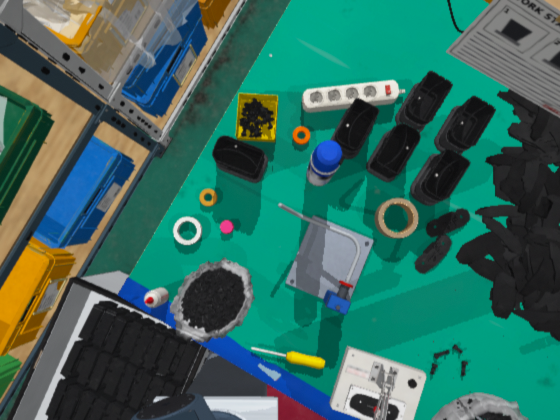

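The pictures show these ring look-alikes in the top view: a yellow-brown ring at (208,197), an orange ring at (301,135), white tape at (187,231) and brown tape at (397,217). The pink cap is at (226,227) and the rod stand is around (330,250). The likely brass ring is (208,197), so I'll check it in a close crop.

```bash
python3 - <<'E'
import cv2,numpy as np
t=cv2.imread('pics/top0.png');s=cv2.imread('pics/scene0.png')
f=lambda im,x,y,w,h,k:cv2.resize(im[y:y+h,x:x+w],None,fx=k,fy=k,interpolation=cv2.INTER_CUBIC)
a=np.hstack([f(t,185,120,130,100,3),np.zeros((300,10,3),np.uint8),f(s,190,185,133,100,3)])
b=np.hstack([f(t,268,195,130,100,3),np.zeros((300,10,3),np.uint8),f(s,260,180,133,100,3)])
cv2.imwrite('pics/crop1.png',np.vstack([a,b]))
E
```

```text
(no output)
```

View pics/crop1.png

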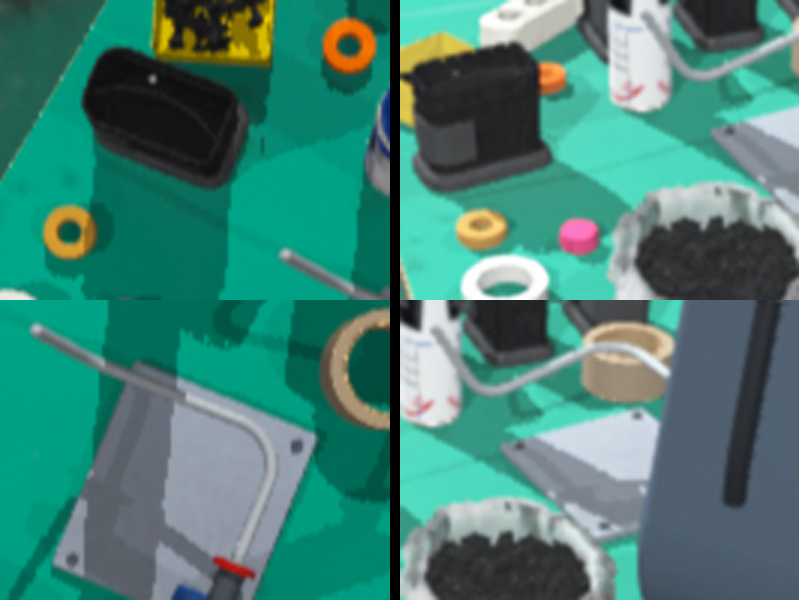

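```bash
cat > h.py <<'E'
import numpy as np,cv2
from scipy.optimize import least_squares
from bench import bot
def proj(P,c): return cv2.projectPoints(np.atleast_2d(np.float64(P)),c['rvec'],c['tvec'],c['mtx'],None)[0][:,0]
def ray(uv,c):
    R=cv2.Rodrigues(c['rvec'])[0];d=R.T@np.linalg.solve(c['mtx'],[uv[0],uv[1],1.]);return -R.T@c['tvec'],d
def onz(uv,c,z): o,d=ray(uv,c);return o+d*(z-o[2])/d[2]
def tri(obs):
    A=np.zeros((3,3));b=np.zeros(3)
    for uv,c in obs:
        o,d=ray(uv,c);d/=np.linalg.norm(d);M=np.eye(3)-np.outer(d,d);A+=M;b+=M@o
    return np.linalg.solve(A,b)
def tw(T,P):
    c,s=np.cos(T[2]),np.sin(T[2]);P=np.atleast_2d(np.float64(P));return P@np.array([[c,s,0],[-s,c,0],[0,0,1]])+[T[0],T[1],0]
E
python3 - <<'E'
from h import *
t,s=bot.get_calibration('top'),bot.get_calibration('scene')
print('ring tri',tri([((208,197.3),t),((217,261),s)]),'z14',onz((208,197.3),t,14))
print('tip tri',tri([((279.7,204.3),t),((272,190),s)]))
for n,u,z in(('white',(187,231),20),('pink',(226.5,227),18),('glue',(150,298),119),('can',(326,152),291),('orange',(301,135),14),('brown',(397,217),49),('duct',(240,158),110)):print(n,onz(u,t,z))
K=[((50,153.5,172.3),(279.7,204.3),t),((70,70,10),(314,216),t),((70,-100,10),(373.3,240.7),t),((-120,70,10),(286.3,284.3),t),((-58,-60,105),(346,284.3),t),((50,153.5,172.3),(272,190),s)]
f=lambda T:np.concatenate([proj(tw(T,p),c)[0]-u for p,u,c in K])
best=min((least_squares(f,[500,-50,a]) for a in(0,1.5,3,-1.5)),key=lambda r:r.cost)
T=best.x;print('T',T,best.fun.reshape(-1,2).round(1))
for n,p in(('tip',(50,151,168)),('dip',(50,83,84)),('stop',(-55,-60,105)),('post',(-108,-60,128)),('corner',(50,-60,105))):print(n,tw(T,p))
E
```

```text
ring tri [668.48524442  18.9080139    5.20024605] z14 [667.04417971  16.83525894  14.        ]
tip tri [ 635.09701593 -171.85342379  161.68881735]
white [579.76808429  69.49751322  20.        ]
pink [589.64223855 -32.04481297  18.        ]
glue [421.75389486 133.30900628 119.        ]
can [ 729.31366691 -264.93137068  291.        ]
orange [ 828.69484734 -225.51295523   14.        ]
brown [ 611.64922796 -461.48420992   49.        ]
duct [751.78528305 -75.91490164 110.        ]
T [ 5.27141084e+02 -2.92975379e+02 -3.93447776e-01] [[-0.4  1.4]
 [-1.  -0.5]
 [ 1.2 -0.2]
 [-1.1 -0.3]
 [ 0.4  0.3]
 [-0.1 -3. ]]
tip [[ 631.21035167 -172.68162348  168.        ]]
dip [[ 605.14084975 -235.48593121   84.        ]]
stop [[ 453.34098082 -327.30531802  105.        ]]
post [[ 404.39056451 -306.98644152  128.        ]]
corner [[ 550.3182207  -367.55969599  105.        ]]
```

```bash
cat >> h.py <<'E'
from scipy.spatial.transform import Rotation as Ro
def go(p,s=None):
    "tool-frame cm from measured TCP to world p (mm)"
    s=s or bot.read_state();R=Ro.from_rotvec(s['tool_rot']);return (R.inv().apply(np.float64(p)-s['position'])/10).round(2)
def xang(s=None):
    s=s or bot.read_state();x=Ro.from_rotvec(s['tool_rot']).as_matrix();return np.degrees(np.arctan2(x[1,0],x[0,0])).round(2),x[:,2].round(4)
E
python3 - <<'E'
from h import *
c=bot.get_calibration('wrist');s=bot.read_state();R=Ro.from_rotvec(s['tool_rot'])
Rc=cv2.Rodrigues(c['rvec'])[0];o=-Rc.T@c['tvec']
print('cam in tool',R.inv().apply(o-s['position']),'axes',R.inv().apply(Rc).round(2),c['mtx'][0,0])
print(go([640,-10,404]),xang())
E
```

```text
cam in tool [64.2792478   0.46401828 29.66992105] axes [[-0.    1.   -0.  ]
 [-0.97 -0.   -0.26]
 [-0.26  0.    0.97]] 359.2896188436075
[ 6.016e+01 -3.314e+01  6.000e-02] (np.float64(19.07), array([-3.e-04,  1.e-03, -1.e+00]))
```

>>> arm_command:
  targets:
    - [3.34,-1.84,0,0]
    - [3.34,-1.84,0,0]
    - [3.34,-1.84,0,0]
    - [3.34,-1.84,0,0]
    - [3.34,-1.84,0,0]
    - [3.34,-1.84,0,0]
    - [3.34,-1.84,0,0]
    - [3.34,-1.84,0,0]
    - [3.34,-1.84,0,0]
    - [3.34,-1.84,0,0]
  jaw: 7
  squeeze: 40

```text
time: 0.93
position: [436.2, -235.1, 404.6]
tool_rot: [-3.098, -0.52, 0.0]
contact_force: [0.2, -0.2, -0.7]
opening: 0.821
gripper_force: 0.0
```

>>> arm_command:
  targets:
    - [3.34,-1.84,0,0]
    - [3.34,-1.84,0,0]
    - [3.34,-1.84,0,0]
    - [3.34,-1.84,0,0]
    - [3.34,-1.84,0,0]
    - [3.34,-1.84,0,0]
    - [3.34,-1.84,0,0]
    - [3.34,-1.84,0,0]
    - [0,0,0,-6.9]
    - [0,0,0,-6.9]

```text
time: 1.77
position: [640.5, -8.5, 403.7]
tool_rot: [-3.009, -0.9, 0.002]
contact_force: [-0.1, 0.1, -0.7]
opening: 0.823
gripper_force: 0.0
```

>>> arm_command:
  targets:
    - [0,0,0,-6.9]
    - [0,0,0,-6.9]
    - [0,0,0,-6.9]
    - [0,0,0,-6.9]
    - [0,0,0,-6.9]
    - [0,0,0,0]
    - [0,0,0,0]

```text
time: 2.35
position: [639.7, -10.4, 404.4]
tool_rot: [-2.617, -1.737, 0.001]
contact_force: [-0.5, -0.3, -1.1]
opening: 0.822
gripper_force: 0.0
```

```bash
python3 - <<'E'
from h import *
print(bot.read_state()['position'],xang())
c=bot.get_calibration('wrist');im=bot.capture('wrist');cv2.imwrite('pics/w1.png',im[:,:,::-1]);np.savez('w1.npz',**c)
print(proj([[667,17.5,14],[631.2,-172.7,168],[589,-32,18]],c))
E
```

```text
[639.68169981 -10.36405969 404.39356175] (np.float64(67.15), array([-6.e-04,  1.e-04, -1.e+00]))
[[294.96933485 141.42819613]
 [358.32097756 427.97111484]
 [243.44223277 216.21271178]]
```

View pics/w1.png

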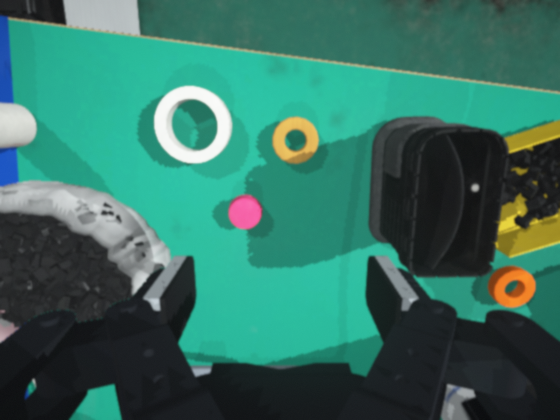

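The brass ring is at (295.5,139), with the orange plastic ring at (513,286), white tape at (192,124), the pink cap at (245,212) and the duct's base edge at column 372. The brass choice is confirmed. I'll get its centre from colour.

```bash
python3 - <<'E'
from h import *
c=dict(np.load('w1.npz'));im=cv2.imread('pics/w1.png')[100:180,255:340]
h=cv2.cvtColor(im,cv2.COLOR_BGR2HSV);m=((h[...,0]<26)&(h[...,0]>10)&(h[...,1]>100)&(h[...,2]>110)).astype(np.uint8)
cs=max(cv2.findContours(m,cv2.RETR_EXTERNAL,cv2.CHAIN_APPROX_NONE)[0],key=cv2.contourArea);e=cv2.fitEllipse(cs)
uv=np.array(e[0])+[255,100];print(uv,e[1:])
t=bot.get_calibration('top');s=bot.get_calibration('scene')
print(onz(uv,c,12),tri([(uv,c),((208,197.3),t)]),tri([(uv,c),((217,261),s),((208,197.3),t)]))
p=onz(uv,c,11);print(p,go([p[0],p[1],300]))
E
```

```text
[294.84937286 139.86293793] ((44.180702209472656, 44.651859283447266), 35.5922737121582)
[667.4865199  18.793142   12.       ] [667.67245603  18.25113465   6.02222582] [668.10179687  18.72254673   5.4490178 ]
[667.49510947  18.71023577  11.        ] [ 3.76  1.43 10.45]
```

>>> arm_command:
  targets:
    - [0.94,0.36,2.6,0]
    - [0.94,0.36,2.6,0]
    - [0.94,0.36,2.6,0]
    - [0.94,0.35,2.6,0]
    - [0,0,3,0]
    - [0,0,3,0]
    - [0,0,0,0]
    - [0,0,0,0]

```text
time: 3.07
position: [667.2, 18.8, 239.9]
tool_rot: [-2.615, -1.738, 0.003]
contact_force: [0.0, -0.3, 0.0]
opening: 0.821
gripper_force: 0.0
```

```bash
python3 - <<'E'
from h import *
c=bot.get_calibration('wrist');im=bot.capture('wrist')
h=cv2.cvtColor(im,cv2.COLOR_RGB2HSV);m=((h[...,0]<26)&(h[...,0]>10)&(h[...,1]>100)&(h[...,2]>110)).astype(np.uint8)
g=proj([667.5,18.6,12],c)[0];print(g)
for k in cv2.findContours(m,cv2.RETR_EXTERNAL,cv2.CHAIN_APPROX_NONE)[0]:
    if cv2.contourArea(k)>500:
        e=cv2.fitEllipse(k);print(e,onz(e[0],c,12))
print(bot.read_state()['position'],go([667.5,18.6,177]))
E
```

```text
[282.14106929 226.80061314]
((281.848388671875, 225.37379455566406), (76.302978515625, 77.26177215576172), 85.30911254882812) [667.67840848  19.46475686  12.        ]
[667.76572089  18.78735243 241.8131927 ] [-0.03 -0.02  6.48]
```

>>> arm_command:
  targets:
    - [0,0,2.2,0]
    - [0,0,2.2,0]
    - [0,0,2.0,0]
    - [0.05,0,0,0]
    - [0,0,0,0]

```text
time: 3.53
position: [668.1, 19.3, 178.4]
tool_rot: [2.614, 1.741, 0.002]
contact_force: [0.1, -0.3, 1.3]
opening: 0.825
gripper_force: 0.0
```

>>> arm_command:
  targets:
    - [0,0,0,0]
    - [0,0,0,0]
    - [0,0,0,0]
    - [0,0,0,0]
    - [0,0,0,0]
    - [0,0,0,0]
  jaw: 4.2
  squeeze: 40

```text
time: 4.03
position: [668.3, 19.3, 179.3]
tool_rot: [2.613, 1.741, 0.004]
contact_force: [-1.7, 0.2, 7.0]
opening: 0.506
gripper_force: 39.9
```

>>> arm_command:
  targets:
    - [0,0,-2,0]
    - [0,0,-4,0]
    - [0,0,-4,0]
    - [0,0,-4,0]
    - [0,0,-4,0]
    - [0,0,-4,0]
    - [0,0,0,0]
    - [0,0,0,0]

```text
time: 4.7
position: [667.5, 19.3, 400.4]
tool_rot: [2.611, 1.74, 0.008]
contact_force: [0.1, -0.0, -2.5]
opening: 0.511
gripper_force: 41.8
```

```bash
python3 - <<'E'
from h import *
T=np.array([527.14,-292.98,-.39345]);np.save('T.npy',T)
s=bot.read_state();print(s['position'],xang(s))
for p in((20,111,400),(60,100,400)):
    print(tw(T,p),go(tw(T,p)[0]))
E
```

```text
[667.49132675  19.30212523 400.36812649] (np.float64(67.36), array([ 5.9e-03, -3.0e-04, -1.0e+00]))
[[ 588.16669431 -198.12883985  400.        ]] [-23.12   1.05  -0.  ]
[[ 620.89322273 -223.62343414  400.        ]] [-2.421e+01  5.050e+00  2.000e-02]
```

>>> arm_command:
  targets:
    - [-3.3,0.15,0,0]
    - [-3.3,0.15,0,0]
    - [-3.3,0.15,0,0]
    - [-3.3,0.15,0,0]
    - [-3.3,0.15,0,0]
    - [-3.3,0.15,0,0]
    - [-3.3,0.15,0,0]
    - [0,0,0,0]
    - [0,0,0,0]

```text
time: 5.45
position: [587.6, -199.3, 395.5]
tool_rot: [-2.615, -1.738, 0.002]
contact_force: [0.6, 0.9, -2.1]
opening: 0.508
gripper_force: 41.8
```

```bash
python3 - <<'E'
from h import *
T=np.load('T.npy')
c=bot.get_calibration('wrist');im=bot.capture('wrist');cv2.imwrite('pics/A.png',im[:,:,::-1]);np.savez('A.npz',**c)
print(proj(tw(T,[[50,153.5,172.3],[50,114,103],[50,83,84]]),c),go(tw(T,(60,100,400))[0]))
E
```

```text
[[337.23508308 151.55186439]
 [321.29786906 194.85922056]
 [317.85343981 226.49310042]] [-1.08  4.01 -0.44]
```

View pics/A.png

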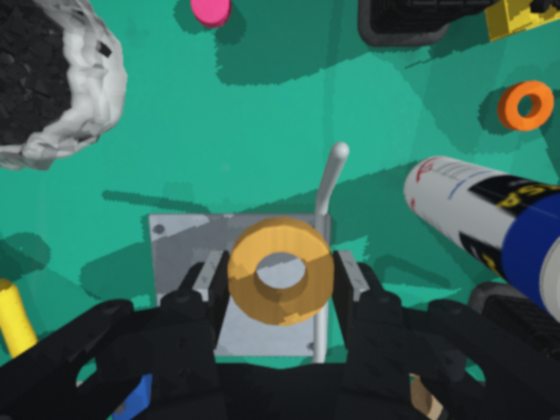

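The tip end shows at about (341,147), against a prediction of (337,151). The ring is held centrally at (281,272). I'll take a second view for triangulation.

>>> arm_command:
  targets:
    - [-0.5,2,0,0]
    - [-0.5,2,0,0]
    - [0,0,0,0]
    - [0,0,0,0]
    - [0,0,0,0]

```text
time: 5.92
position: [621.4, -221.4, 396.0]
tool_rot: [-2.612, -1.743, 0.001]
contact_force: [-0.7, 0.0, -3.1]
opening: 0.504
gripper_force: 41.8
```

```bash
python3 - <<'E'
from h import *
T=np.load('T.npy')
c=bot.get_calibration('wrist');im=bot.capture('wrist');cv2.imwrite('pics/B.png',im[:,:,::-1]);np.savez('B.npz',**c)
q=proj(tw(T,[[50,153.5,172.3],[50,114,103],[50,83,84]]),c);print(q,bot.read_state()['position'])
a=cv2.imread('pics/A.png');b=im[:,:,::-1]
f=lambda i,x,y:cv2.resize(i[y:y+100,x:x+60],None,fx=6,fy=6,interpolation=cv2.INTER_CUBIC)
x,y=int(q[0,0])-30,int(q[0,1])-30;print(x,y)
cv2.imwrite('pics/AB.png',np.hstack([f(a,305,125),f(b,x,y)]))
E
```

```text
[[262.93225633 137.62693719]
 [268.04315776 185.17833095]
 [269.19031843 217.8310737 ]] [ 621.28296246 -221.487338    396.29881952]
232 107
```

View pics/AB.png

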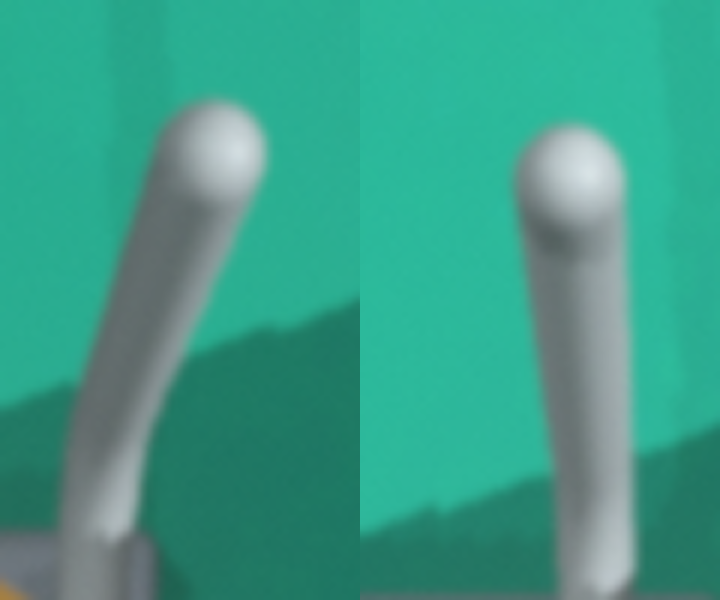

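```bash
python3 - <<'E'
from h import *
A=dict(np.load('A.npz'));B=dict(np.load('B.npz'));t=bot.get_calibration('top')
print('tip',tri([((340.5,150.3),A),((267.2,136.7),B)]),tri([((340.5,150.3),A),((267.2,136.7),B),((280.2,204.6),t)]))
print('low',tri([((323.7,195),A),((271,187),B)]))
K=[((70,70,10),(314,216),t),((70,-100,10),(373.3,240.7),t),((-120,70,10),(286.3,284.3),t),((-58,-60,105),(346,284.3),t),((50,151,168),(280.2,204.6),t),
((50,151,168),(340.5,150.3),A),((50,151,168),(267.2,136.7),B),((50,114,103),(323.7,195),A),((50,114,103),(271,187),B)]
# plate corner in A (x70,y70 -> (330,214)), (-120,70)->(149,214)
K+=[((-120,70,10),(149,214.5),A)]
f=lambda T:np.concatenate([proj(tw(T,p),c)[0]-u for p,u,c in K])
r=least_squares(f,np.load('T.npy'),loss='soft_l1');print(r.x,f(r.x).reshape(-1,2).round(1));T=r.x
np.save('T.npy',T);print(tw(T,(50,151,168)),np.degrees(T[2]),xang())
E
```

```text
tip [ 634.30677146 -170.90080495  169.49690506] [ 634.58593871 -171.52500378  166.77802239]
low [ 618.44150327 -209.14786398   99.21884403]
[ 5.29223657e+02 -2.91704000e+02 -3.99048045e-01] [[-1.3 -1.4]
 [ 0.7 -0.8]
 [-1.8 -1.4]
 [-0.3 -0.6]
 [-0.1  0.4]
 [-0.3  1.9]
 [ 0.3  1.9]
 [ 0.4 -2.4]
 [-0.2 -4.1]
 [-1.8  0.2]]
[[ 633.96496601 -171.99494417  168.        ]] -22.863768825430345 (np.float64(67.43), array([-9.e-04,  6.e-04, -1.e+00]))
```

```bash
cat > rf.py <<'E'
from h import *
def ringfit(im,c,s,guess=(0,0,172)):
    "fit held ring (vertical axis): tool offset from brass silhouette bbox/area"
    h=cv2.cvtColor(im,cv2.COLOR_BGR2HSV);m=((h[...,0]<26)&(h[...,0]>10)&(h[...,1]>100)&(h[...,2]>60)).astype(np.uint8)
    m[:,:200]=0;m[:,360:]=0;m[:200]=0
    k=max(cv2.findContours(m,cv2.RETR_EXTERNAL,cv2.CHAIN_APPROX_NONE)[0],key=cv2.contourArea)
    x,y,w,hh=cv2.boundingRect(k);obs=np.array([x,x+w,y,y+hh],float)
    a=np.linspace(0,2*np.pi,90);R=Ro.from_rotvec(s['tool_rot'])
    def box(o):
        P=np.vstack([np.c_[23*np.cos(a),23*np.sin(a),0*a+z] for z in(-7,7)])+o
        q=proj(R.apply(P)+s['position'],c);return np.array([q[:,0].min(),q[:,0].max(),q[:,1].min(),q[:,1].max()])
    r=least_squares(lambda o:box(o)-obs,guess);return r.x,r.fun,obs
E
python3 - <<'E'
from rf import *
s=bot.read_state();print(ringfit(cv2.imread('pics/B.png'),dict(np.load('B.npz')),s))
off=np.array([0,0,172]);
u=np.array([0,np.sin(.5236),np.cos(.5236)]);tip=np.array([634.2,-171.4,168.5]);d=tw([0,0,np.load('T.npy')[2]],u)[0];print(d)
for L in(30,20,-20):print(L,tip+L*d+[0,0,172],go(tip+L*d+[0,0,172]))
E
```

```text
(array([-3.98595873e+00,  1.56720711e-01,  1.77694510e+02]), array([ 0.15777992, -0.15780123, -0.16474155,  0.16300339]), array([227., 335., 217., 325.]))
[0.19427109 0.46071662 0.86602479]
30 [ 640.02813273 -157.57850141  366.48074375] [ 6.62 -0.72  2.98]
20 [ 638.08542182 -162.18566761  357.82049583] [ 6.12 -0.72  3.85]
-20 [ 630.31457818 -180.61433239  323.17950417] [ 4.12 -0.73  7.31]
```

```bash
python3 - <<'E'
from rf import *
c=dict(np.load('B.npz'));b=cv2.imread('pics/B.png');s=bot.read_state();R=Ro.from_rotvec(s['tool_rot'])
k=5;i=cv2.resize(b[205:325,215:355],None,fx=k,fy=k,interpolation=cv2.INTER_CUBIC)
a=np.linspace(0,2*np.pi,60)
for r,z,col in((23,165,(255,0,0)),(11,165,(255,0,0)),(11,179,(0,0,255)),(23,179,(0,0,255))):
    q=proj(R.apply(np.c_[r*np.cos(a),r*np.sin(a),0*a+z])+s['position'],c)
    cv2.polylines(i,[np.int32((q-[215,205])*k)],True,col,1)
cv2.imwrite('pics/Bring.png',i)
E
```

```text
(no output)
```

View pics/Bring.png

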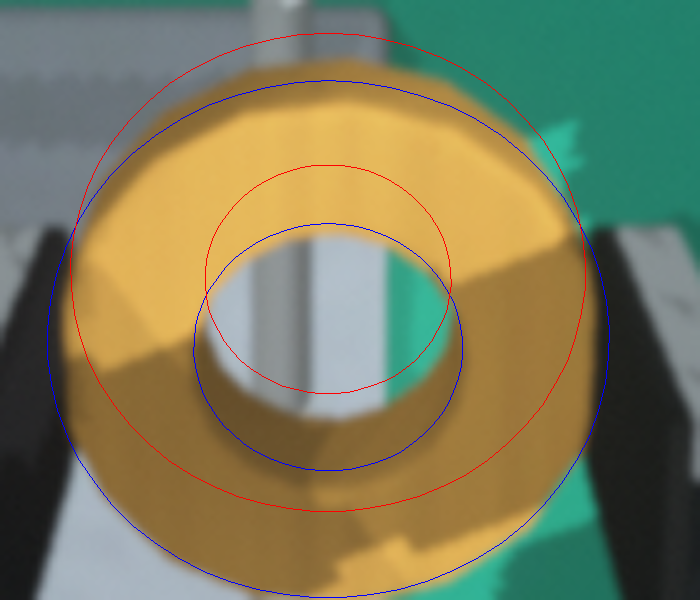

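The ring is held level and centred in tool y, about 2 mm off in tool −x, with its mid-plane about 174 mm ahead. I'll go above the tip now.

>>> arm_command:
  targets:
    - [3.4,-0.36,0,0]
    - [3.4,-0.36,0,0]
    - [0,0,1.4,0]
    - [0,0,1.2,0]
    - [0,0,0,0]
    - [0,0,0,0]
    - [0,0,0,0]

```text
time: 6.55
position: [640.8, -157.8, 371.1]
tool_rot: [2.615, 1.741, 0.0]
contact_force: [-0.1, 0.2, -1.7]
opening: 0.504
gripper_force: 41.8
```

```bash
cat > ov.py <<'E'
from rf import *
def look(name,L):
    s=bot.read_state();c=bot.get_calibration('wrist');im=bot.capture('wrist')[:,:,::-1].copy();cv2.imwrite(f'pics/{name}.png',im)
    tip=np.array([634.2,-171.4,168.5]);d=np.array([0.19427,0.46072,0.86602])
    M=tip+L*d
    print(s['position'],s['contact_force'],'to target',go(M+np.array([0,0,174])+Ro.from_rotvec(s['tool_rot']).apply([2,0,0]),s))
    q=proj([tip],c)[0];print('tip px',q)
    try: print(ringfit(im,c,s))
    except Exception as e: print(e)
    x,y=200,160;k=4;i=cv2.resize(im[y:y+150,x:x+170],None,fx=k,fy=k,interpolation=cv2.INTER_CUBIC)
    cv2.circle(i,tuple(np.int32((q-[x,y])*k)),6,(0,0,255),-1);cv2.imwrite(f'pics/{name}c.png',i)
E
python3 -c "
from ov import *
look('C',30)"
```

```text
[ 640.76540323 -157.75306669  371.07335069] [-0.12280746  0.24649748 -1.73063061] to target [ 0.19 -0.07  0.26]
tip px [278.92447793 269.55468966]
(array([-4.56368160e+00,  1.59931969e-01,  1.77271629e+02]), array([ 0.16037649, -0.16041541, -0.16744291,  0.16567937]), array([227., 335., 218., 326.]))
```

View pics/Cc.png

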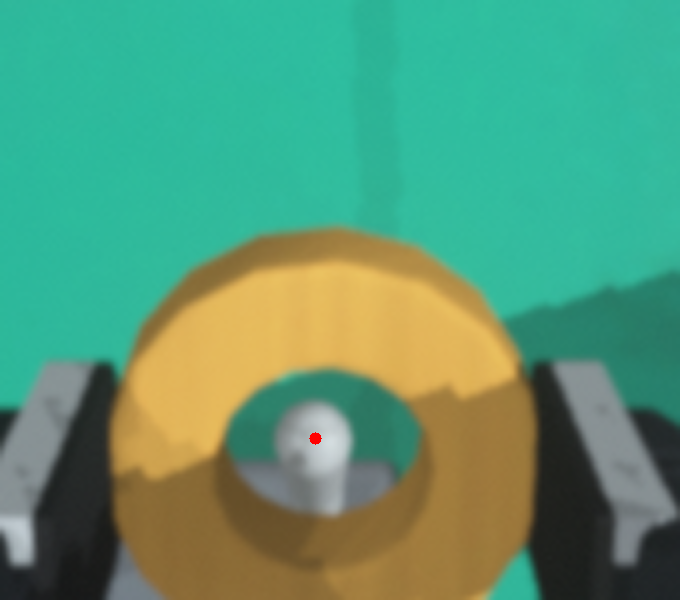

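The tip shows through the hole, slightly left of its centre. I'll correct that and lower the ring along the lean.

>>> arm_command:
  targets:
    - [0.28,-0.1,0.26,0]
    - [-0.5,0,0.87,0]
    - [-0.5,0,0.87,0]
    - [-0.5,0,0.87,0]
    - [0,0,0,0]
    - [0,0,0,0]

```text
time: 7.1
position: [635.1, -168.4, 341.1]
tool_rot: [-2.614, -1.741, 0.002]
contact_force: [0.4, 0.1, -1.2]
opening: 0.506
gripper_force: 41.8
```

```bash
python3 -c "
from ov import *
look('D',0)"
```

```text
[ 635.08448799 -168.42473471  341.06341348] [ 0.36497574  0.05199166 -1.19516937] to target [-0.11  0.03 -0.14]
tip px [282.02790834 273.27635236]
(array([-4.53466421e+00,  1.65861116e-01,  1.77274507e+02]), array([ 0.16046274, -0.16050696, -0.16753594,  0.1657701 ]), array([227., 335., 218., 326.]))
```

>>> arm_command:
  targets:
    - [-0.5,0,0.87,0]
    - [0,0,0,0]
    - [0,0,0,0]

```text
time: 7.4
position: [633.3, -172.7, 332.8]
tool_rot: [-2.614, -1.742, 0.001]
contact_force: [0.6, 0.2, -1.8]
opening: 0.508
gripper_force: 41.8
```

>>> arm_command:
  targets:
    - [-0.5,0,0.87,0]
    - [0,0,0,0]
    - [0,0,0,0]

```text
time: 7.65
position: [631.3, -177.3, 323.9]
tool_rot: [-2.614, -1.741, 0.001]
contact_force: [-0.1, 0.8, -0.7]
opening: 0.505
gripper_force: 41.8
```

```bash
python3 -c "
from ov import *
look('E',-20)"
```

```text
[ 631.29458732 -177.34787153  323.94593313] [-0.08991426  0.78978957 -0.68572719] to target [-0.14  0.04 -0.12]
tip px [282.15675086 269.27880291]
(array([-4.54642272e+00,  1.71759188e-01,  1.77256316e+02]), array([ 0.16041755, -0.16045849, -0.16748632,  0.165722  ]), array([227., 335., 218., 326.]))
```

View pics/Ec.png

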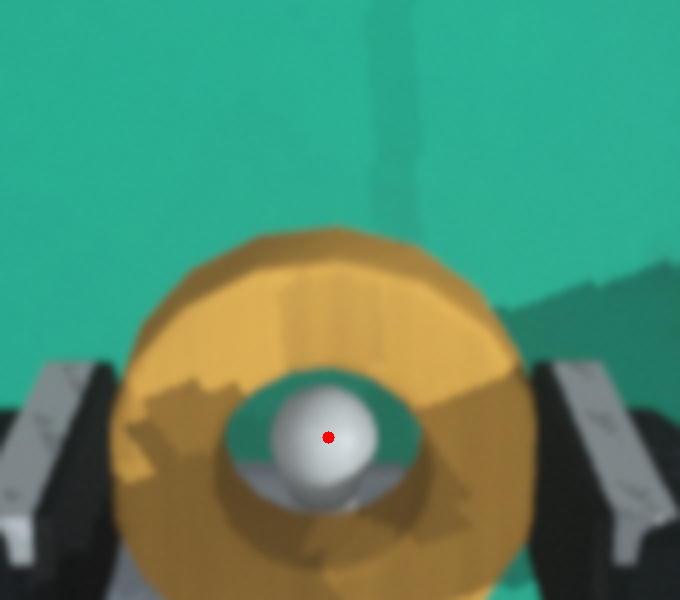

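The tip is centred and through the hole. I'll go a little lower and release.

>>> arm_command:
  targets:
    - [-0.45,0,0.7,0]
    - [-0.35,0,0.6,0]
    - [0,0,0,0]
    - [0,0,0,0]

```text
time: 8.03
position: [628.2, -184.8, 310.9]
tool_rot: [-2.614, -1.741, 0.001]
contact_force: [-0.3, 0.5, -1.0]
opening: 0.508
gripper_force: 41.8
```

>>> arm_command:
  targets:
    - [0,0,0,0]
    - [0,0,0,0]
    - [0,0,0,0]
    - [0,0,0,0]
    - [0,0,0,0]
    - [0,0,0,0]
    - [0,0,0,0]
    - [0,0,0,0]
    - [0,0,0,0]
    - [0,0,0,0]
  jaw: 7

```text
time: 8.87
position: [628.4, -184.5, 311.6]
tool_rot: [-2.614, -1.742, 0.0]
contact_force: [-0.3, -0.8, -0.5]
opening: 0.821
gripper_force: 0.0
```

>>> arm_command:
  targets:
    - [0.6,0,-1.0,0]
    - [1.0,0,-1.8,0]
    - [1.6,0,-3,0]
    - [1.6,0,-3,0]
    - [0,0,-2,0]
    - [0,0,0,0]
    - [0,0,0,0]
    - [0,0,0,0]

```text
time: 9.53
position: [646.7, -140.1, 419.0]
tool_rot: [-2.613, -1.742, 0.001]
contact_force: [0.1, 0.7, -0.4]
opening: 0.82
gripper_force: 0.0
```

```bash
cat > see.py <<'E'
from h import *
def see(name):
    s=bot.read_state();print(s['position'],xang(s));C={};T=np.load('T.npy')
    for n in('scene','top','wrist'):
        c=bot.get_calibration(n);im=bot.capture(n)[:,:,::-1].copy();cv2.imwrite(f'pics/{name}_{n}.png',im);np.savez(f'{name}_{n}.npz',**c)
        h=cv2.cvtColor(im,cv2.COLOR_BGR2HSV);m=((h[...,0]<26)&(h[...,0]>12)&(h[...,1]>110)&(h[...,2]>70)).astype(np.uint8)
        p=[np.r_[proj(tw(T,q),c)[0].round(0)] for q in((50,151,168),(50,83,84),(50,30,94),(50,-22,105),(-48,-60,99))];print(n,*p)
        for k in cv2.findContours(m,cv2.RETR_EXTERNAL,cv2.CHAIN_APPROX_NONE)[0]:
            if cv2.contourArea(k)>(60 if n!='wrist' else 300):print('  ',cv2.boundingRect(k),cv2.contourArea(k))
E
python3 -c "
from see import *
see('F')"
```

```text
[ 646.69577675 -140.10837166  418.99149383] (np.float64(67.36), array([-1.1e-03,  3.0e-04, -1.0e+00]))
scene [272. 188.] [293. 209.] [309. 202.] [324. 195.] [353. 208.]
   (0, 413, 25, 7) 100.0
   (79, 276, 10, 52) 207.5
   (0, 223, 40, 70) 1931.0
   (289, 205, 8, 14) 65.0
   (72, 196, 18, 41) 187.5
   (211, 85, 38, 63) 1657.0
   (26, 77, 43, 108) 1506.0
   (390, 68, 41, 51) 1335.0
   (15, 51, 14, 35) 222.5
   (11, 0, 40, 57) 1055.0
top [280. 205.] [306. 218.] [327. 227.] [348. 235.] [347. 280.]
   (301, 211, 12, 16) 77.5
   (0, 210, 115, 158) 5483.0
   (394, 203, 20, 30) 95.0
   (135, 150, 14, 16) 67.0
   (120, 136, 11, 16) 97.0
   (293, 126, 17, 19) 235.0
   (95, 123, 26, 24) 261.5
   (58, 114, 34, 44) 194.0
   (69, 108, 16, 20) 112.5
   (237, 95, 40, 46) 532.5
   (5, 80, 14, 12) 85.0
   (0, 78, 77, 188) 2809.5
   (173, 47, 35, 57) 205.0
   (198, 0, 40, 42) 835.0
   (46, 0, 57, 63) 765.0
wrist [282. 265.] [281. 296.] [281. 351.] [281. 406.] [183. 432.]
   (257, 277, 47, 35) 1039.5
   (445, 160, 49, 44) 1297.0
   (446, 76, 37, 36) 472.0
   (497, 21, 59, 87) 625.0
   (473, 0, 87, 26) 798.0
```

The colour code puts the ring on the rod in the dip, at wrist bbox (257,277,47,35). I'll measure where it rests.

```bash
python3 - <<'E'
from h import *
T=np.load('T.npy');C={n:dict(np.load(f'F_{n}.npz')) for n in('scene','top','wrist')}
def inv(P): return (np.asarray(P)-[T[0],T[1],0])@np.array([[np.cos(T[2]),-np.sin(T[2]),0],[np.sin(T[2]),np.cos(T[2]),0],[0,0,1]])
P=tri([((280.5,294.5),C['wrist']),((307,219),C['top']),((293,212),C['scene'])]);print(P,inv(P))
P=tri([((280.5,294.5),C['wrist']),((307,219),C['top'])]);print(P,inv(P))
a=np.linspace(0,2*np.pi,90);obs=np.array([257,304,277,312.])
def box(v,c):
    x,y,z,th=v;Q=np.vstack([np.c_[23*np.cos(a),w+0*a,23*np.sin(a)] for w in(-7,7)])
    c_,s_=np.cos(th),np.sin(th);Q=np.c_[Q[:,0],Q[:,1]*c_-Q[:,2]*s_,Q[:,1]*s_+Q[:,2]*c_]+[x,y,z]
    q=proj(tw(T,Q),c);return np.array([q[:,0].min(),q[:,0].max(),q[:,1].min(),q[:,1].max()])
for th in(-.2,0,.2,.4):
    r=least_squares(lambda v:np.r_[box([v[0],v[1],78,th],C['wrist'])-obs],[50,83]);print(th,r.x,r.fun.round(1))
    for n in('top','scene'):
        b=box([r.x[0],r.x[1],78,th],C[n]);print('  ',n,b.round(0))
E
```

```text
[ 606.62558179 -236.13539436   75.0671728 ] [49.72985367 81.27650108 75.0671728 ]
[ 606.25852312 -236.17321011   78.41262622] [49.40632731 81.09903899 78.41262622]
-0.2 [49.193555   81.71857456] [-0.6  0.6  3.2 -2.9]
   top [300. 313. 209. 229.]
   scene [288. 300. 203. 219.]
0 [49.19421498 82.09013682] [-0.7  0.7 -0.9  0.9]
   top [300. 313. 209. 229.]
   scene [288. 299. 203. 219.]
0.2 [49.19777314 82.20167895] [-0.8  0.8 -4.3  4. ]
   top [300. 313. 209. 229.]
   scene [288. 299. 203. 219.]
0.4 [49.20412103 82.05882887] [-0.9  0.9 -6.7  6.4]
   top [299. 314. 209. 229.]
   scene [287. 300. 203. 219.]
```

```bash
python3 - <<'E'
from h import *
T=np.load('T.npy');print(tw(T,(49.5,81.5,243)),go(tw(T,(49.5,81.5,243))[0]),xang(),np.degrees(T[2])+90)
E
```

```text
[[ 606.500626   -235.84014781  243.        ]] [-10.36  -0.    17.54] (np.float64(67.35), array([-2.e-03,  6.e-04, -1.e+00])) 67.13623117456966
```

>>> arm_command:
  targets:
    - [-3.45,0,0,0]
    - [-3.45,0,0,0]
    - [-3.46,0,0,0.2]
    - [0,0,3.2,0]
    - [0,0,3.2,0]
    - [0,0,3.2,0]
    - [0,0,2.4,0]
    - [0,0,0,0]
    - [0,0,0,0]
    - [0,0,0,0]
  jaw: 6.6

```text
time: 10.52
position: [607.4, -236.1, 301.1]
tool_rot: [2.616, 1.737, 0.001]
contact_force: [0.7, -0.2, -0.0]
opening: 0.771
gripper_force: 0.0
```

```bash
python3 - <<'E'
from h import *
T=np.load('T.npy');s=bot.read_state();print(s['position'],go(tw(T,(49.5,81.5,243))[0]),xang())
c=bot.get_calibration('wrist');im=bot.capture('wrist')[:,:,::-1].copy();cv2.imwrite('pics/G.png',im)
h=cv2.cvtColor(im,cv2.COLOR_BGR2HSV);m=((h[...,0]<26)&(h[...,0]>12)&(h[...,1]>110)&(h[...,2]>70)).astype(np.uint8)
for k in cv2.findContours(m,cv2.RETR_EXTERNAL,cv2.CHAIN_APPROX_NONE)[0]:
    if cv2.contourArea(k)>300:print(cv2.boundingRect(k))
a=np.linspace(0,2*np.pi,90);Q=np.vstack([np.c_[50+23*np.cos(a),82+w+0*a,78+23*np.sin(a)] for w in(-7,7)])
q=proj(tw(T,Q),c);print(q.min(0),q.max(0)-q.min(0))
E
```

```text
[ 607.44880392 -236.12047016  301.0938477 ] [-0.01 -0.11  5.81] (np.float64(67.16), array([ 1.6e-03, -8.0e-04, -1.0e+00]))
(237, 205, 82, 50)
[237.68395512 206.72410981] [82.49443607 49.5362808 ]
```

>>> arm_command:
  targets:
    - [0,-0.08,1.5,0]
    - [0,0,1.5,0]
    - [0,0,1.5,0]
    - [0,0,1.3,0]
    - [0,0,0,0]
    - [0,0,0,0]

```text
time: 11.07
position: [606.5, -235.6, 242.2]
tool_rot: [2.617, 1.738, 0.0]
contact_force: [0.6, 0.2, -0.1]
opening: 0.774
gripper_force: 0.0
```

>>> arm_command:
  targets:
    - [0,0,0,0]
    - [0,0,0,0]
    - [0,0,0,0]
    - [0,0,0,0]
    - [0,0,0,0]
    - [0,0,0,0]
  jaw: 4.2
  squeeze: 25

```text
time: 11.57
position: [606.8, -235.7, 243.2]
tool_rot: [2.615, 1.736, 0.002]
contact_force: [0.7, -0.2, 6.0]
opening: 0.524
gripper_force: 24.9
```

>>> arm_command:
  targets:
    - [0,0,-0.5,0]
    - [-0.9,0,-0.1,0]
    - [-1.2,0,-0.25,0]
    - [-1.2,0,-0.25,0]
    - [-1.2,0,-0.25,0]
    - [0,0,0,0]
    - [0,0,0,0]

```text
time: 12.15
position: [588.3, -278.1, 255.2]
tool_rot: [2.619, 1.735, 0.0]
contact_force: [-0.1, 0.5, -1.3]
opening: 0.524
gripper_force: 25.7
```

```bash
cat > tr.py <<'E'
from h import *
T=np.load('T.npy');s=bot.read_state();P=s['position']
R=np.array([[np.cos(T[2]),-np.sin(T[2]),0],[np.sin(T[2]),np.cos(T[2]),0],[0,0,1]])
p=(P-[T[0],T[1],0])@R;print('TCP track',p.round(1),'ang',xang(s)[0]-np.degrees(T[2]),'F',s['contact_force'].round(1),'M',s['wrist_torque'].round(2))
E
python3 tr.py
```

```text
TCP track [ 49.2  35.5 255.2] ang 89.93376882543033 F [-0.1  0.5 -1.3] M [ 0.02 -0.01  0.02]
```

>>> arm_command:
  targets:
    - [-1.15,0.04,-0.3,0]
    - [-1.15,0.04,-0.3,0]
    - [-1.15,0,-0.3,0]
    - [-1.15,0,-0.25,0]
    - [-1.15,0,-0.2,0]
    - [0,0,0,0]
    - [0,0,0,0]

```text
time: 12.73
position: [566.9, -331.1, 268.6]
tool_rot: [2.618, 1.736, 0.0]
contact_force: [-0.3, 0.5, -1.6]
opening: 0.53
gripper_force: 25.8
```

```bash
python3 tr.py
```

```text
TCP track [ 50.  -21.6 268.6] ang 89.95376882543034 F [-0.3  0.5 -1.6] M [0.04 0.03 0.01]
```

Clean so far. Next is the corner, half at a time.

>>> arm_command:
  targets:
    - [-0.4,-0.02,0,6]
    - [-0.4,-0.02,0,6]
    - [-0.4,-0.02,0,6]
    - [-0.4,-0.02,0,6]
    - [-0.4,-0.02,0,6]
    - [-0.4,-0.02,0,6]
    - [-0.4,-0.02,0,6]
    - [0,0,0,0]
    - [0,0,0,0]

```text
time: 13.48
position: [548.5, -349.8, 268.5]
tool_rot: [-3.065, -0.69, 0.0]
contact_force: [1.3, -0.7, -1.6]
opening: 0.525
gripper_force: 25.8
```

```bash
python3 tr.py
```

```text
TCP track [ 40.3 -46.1 268.5] ang 48.22376882543034 F [ 1.3 -0.7 -1.6] M [ 0.03  0.03 -0.  ]
```

>>> arm_command:
  targets:
    - [-0.4,-0.02,0,6]
    - [-0.4,-0.02,0,6]
    - [-0.4,-0.02,0,6]
    - [-0.4,-0.02,0,6]
    - [-0.4,-0.02,0,6]
    - [-0.4,-0.02,0,6]
    - [-0.4,-0.02,0,6]
    - [-0.4,-0.02,0,6]
    - [0,0,0,0]
    - [0,0,0,0]

```text
time: 14.32
position: [517.5, -350.6, 268.7]
tool_rot: [-3.081, 0.613, -0.0]
contact_force: [0.6, -0.2, -1.7]
opening: 0.523
gripper_force: 25.8
```

```bash
python3 tr.py
```

```text
TCP track [ 12.1 -58.8 268.7] ang 0.36376882543034483 F [ 0.6 -0.2 -1.7] M [-0.01  0.06  0.04]
```

>>> arm_command:
  targets:
    - [-1.3,0.1,0,0]
    - [-1.3,0,0,0.3]
    - [-1.3,0,0,0]
    - [-1.2,0,0,0]
    - [0,0,0,0]
    - [0,0,0,0]

```text
time: 14.82
position: [470.2, -331.9, 268.8]
tool_rot: [3.079, -0.624, 0.001]
contact_force: [0.3, 1.0, -1.1]
opening: 0.528
gripper_force: 25.8
```

>>> arm_command:
  targets:
    - [-0.2,0,0.1,0]
    - [-0.2,0,0.1,0]
    - [-0.2,0,0,0]
    - [0,0,0,0]
    - [0,0,0,0]

```text
time: 15.23
position: [464.4, -329.5, 266.5]
tool_rot: [-3.078, 0.629, 0.0]
contact_force: [-0.7, 0.2, -2.1]
opening: 0.529
gripper_force: 25.8
```

```bash
python3 tr.py
```

```text
TCP track [-45.  -60.1 266.5] ang -0.2462311745696546 F [-0.7  0.2 -2.1] M [ 0.03 -0.   -0.04]
```

>>> arm_command:
  targets:
    - [-0.2,0,0,0]
    - [0,0,0,0]
    - [0,0,0,0]

```text
time: 15.48
position: [462.5, -328.7, 266.6]
tool_rot: [3.078, -0.63, 0.0]
contact_force: [-0.2, -0.1, -1.1]
opening: 0.523
gripper_force: 25.8
```

>>> arm_command:
  targets:
    - [-0.15,0,0,0]
    - [0,0,0,0]
    - [0,0,0,0]

```text
time: 15.73
position: [461.2, -328.2, 266.7]
tool_rot: [3.078, -0.63, 0.001]
contact_force: [0.6, 0.4, -2.0]
opening: 0.525
gripper_force: 26.0
```

>>> arm_command:
  targets:
    - [-0.15,0,0,0]
    - [0,0,0,0]
    - [0,0,0,0]

```text
time: 15.98
position: [460.4, -327.8, 266.9]
tool_rot: [3.077, -0.63, 0.005]
contact_force: [7.1, -1.4, -5.9]
opening: 0.526
gripper_force: 27.1
```

Contact with the stop reads 7 N. I'll ease down and release.

>>> arm_command:
  targets:
    - [0.03,0,0.2,0]
    - [0,0,0,0]
    - [0,0,0,0]

```text
time: 16.23
position: [460.5, -328.0, 265.0]
tool_rot: [3.077, -0.63, 0.004]
contact_force: [5.8, -2.5, -1.6]
opening: 0.523
gripper_force: 27.4
```

>>> arm_command:
  targets:
    - [0,0,0,0]
    - [0,0,0,0]
    - [0,0,0,0]
    - [0,0,0,0]
    - [0,0,0,0]
    - [0,0,0,0]
    - [0,0,0,0]
  jaw: 6.8

```text
time: 16.82
position: [460.0, -327.6, 264.6]
tool_rot: [-3.078, 0.63, 0.0]
contact_force: [0.2, -0.2, 0.0]
opening: 0.794
gripper_force: 0.0
```

>>> arm_command:
  targets:
    - [0,0,-1,0]
    - [0,0,-2,0]
    - [0,0,-3,0]
    - [0,0,-3,0]
    - [0,0,-3,0]
    - [0,0,0,0]
    - [0,0,0,0]
    - [0,0,0,0]

```text
time: 17.48
position: [459.8, -327.5, 384.4]
tool_rot: [-3.078, 0.63, 0.001]
contact_force: [0.3, 0.7, -0.9]
opening: 0.796
gripper_force: 0.0
```

```bash
python3 tr.py; python3 - <<'E'
from h import *
T=np.load('T.npy')
c=bot.get_calibration('wrist');im=bot.capture('wrist')[:,:,::-1].copy();cv2.imwrite('pics/H.png',im)
a=np.linspace(0,2*np.pi,90);Q=np.vstack([np.c_[-48+w+0*a,-60+23*np.cos(a),99+23*np.sin(a)] for w in(-7,7)])
q=proj(tw(T,Q),c);print(q.min(0),q.max(0)-q.min(0))
h=cv2.cvtColor(im,cv2.COLOR_BGR2HSV);m=((h[...,0]<26)&(h[...,0]>12)&(h[...,1]>110)&(h[...,2]>70)).astype(np.uint8)
for k in cv2.findContours(m,cv2.RETR_EXTERNAL,cv2.CHAIN_APPROX_NONE)[0]:
    if cv2.contourArea(k)>300:print(cv2.boundingRect(k))
x,y=190,190;cv2.imwrite('pics/Hc.png',cv2.resize(im[y:y+130,x:x+180],None,fx=4,fy=4,interpolation=cv2.INTER_CUBIC))
E
```

```text
TCP track [-50.1 -59.9 384.4] ang -0.26623117456965417 F [ 0.3  0.7 -0.9] M [ 0.   -0.03  0.05]
[247.68837477 185.43887667] [63.43208473 33.71653764]
(248, 184, 62, 33)
```

View pics/Hc.png

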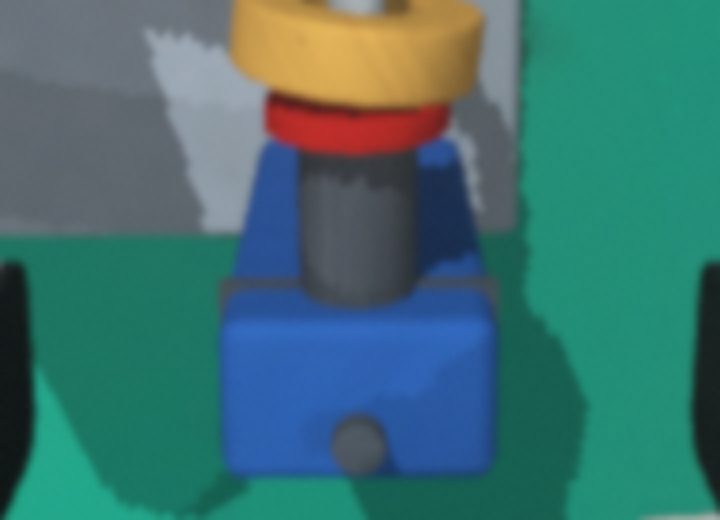

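The ring hangs flush against the red stop, matching the predicted outline within 1 to 2 px. The gripper is clear.

```bash
python3 -c "
from bench import bot
print(bot.close_job())"
```

```text
the job is handed in; nothing more can be done
None
```

The brass ring was dropped over the rod's free end, came to rest in the bend, was slid round the corner, and now hangs let go against the red stop; I handed the job in at about 17.5 s, and no verdict came back.

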